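# Gauge the light pipe of a model chalet

### The arm

A 7-joint arm with a two-finger parallel gripper is mounted at the origin on the work surface. World frame = base frame: x ahead of the robot, y to its left, z up, the work surface at z = 0. Lengths are in m, angles in rad, forces in N, time in s.
With the tool pointing down it reaches from about 0.425 to 0.8 m from the base axis. Payload 8.3 kg.
Tool frame: the origin (TCP) lies midway between the tips of the shut fingers; the grasp point (between the pads) lies 19 mm behind it (robot.grasp_offset is the distance from the TCP to the grasp point, in m); z points along the fingers, y is the direction in which the jaws open and shut (so a half turn about z gives the same grasp; the last joint's range is limited). The gripper opens to 85 mm and grips with 20 to 120 N. Pads are 22 mm wide; open, the fingers measure 114 mm over their backs; the gripper's body (76 mm by 85 mm) begins 54 mm behind the grasp point. The pads swing forward as they close: fully open they stand 13 mm farther back than shut.
Start: joints at [1.084, 0.383, 0.016, 1.37, -0.006, 1.388, -0.046], TCP at [0.257, -0.57, 0.231] pointing down, gripper open.
Joint ranges: [-2.95, 2.95], [-0.25, 2.06], [-1.52, 1.56], [0.18, 2.33], [-1.44, 4.58], [0.02, 2.06], [-3.01, 3.01]. Speed limits (rad/s): [2.39, 2.39, 3.01, 3.01, 3.14, 3.14, 3.14].

### API

Orientations are given as a unit quaternion [x, y, z, w].
In Python, from plant import robot gives the robot as it stands.
- The arm moves only by the shell command python3 -m pendant 'ROWS' [OPENING] [FORCE]. ROWS is JSON, a list of rows, each an object with "xyz": the shift along the tool's x, y, z in mm, a list of three; "twist": the turn, a rotation vector about the tool's x, y, z in degrees, a list of three. In form: [{"xyz": [tx, ty, tz], "twist": [ax, ay, az]}, ...]. A call has 1 to 8 rows; each row shifts and turns the commanded pose from where the row before left it, along the tool's axes as they then stand; what a row does not reach is not made up. A row lasts 1/10 s, in which the tool goes at most 50 mm and 8.59 degrees, less where a joint would pass 70% of its speed; a pose out of reach is approached as far as the arm can. A call with a gripper value outside its range is refused whole. OPENING is the opening, from 0 (shut) to 1 (fully open), set as the call begins (- or left out, the last holds). The fingers move at their own pace and stop on an object; FORCE is the grip in N (left out, the last holds). Time passes only in rows, so rows that do not move let the fingers close. It gives the time, the measured TCP pose, the force and the opening at its end, in the units of the state.
- robot.get_obs(): the state, without advancing time (a new reading comes with each control period).
- robot.grab_frame(name): name is "scene" or "top" or "wrist"; returns the picture (480x640x3 uint8, red, green, blue); there is no depth.
- robot.get_calibration(name): a dict with "vertical_fov" (degrees; the focal length in pixels is half the picture's height over the tangent of half this angle, whatever the lens; pixels are square), "cx", "cy" (the principal point, pixels), "k1" (the pictures are not rectified: a ray, as slopes to the right and down, at radius r is drawn at 1 + k1 r^2 times it, then the intrinsics apply), "position" and "attitude" of the camera in the world. Camera axes: x right, y up, looking along -z (the intrinsics and any distortion apply to the point x, -y, -z); pixel columns grow to the right and rows downward; lengths in m; the calibration is good to about 2 mm. A picture is of the moment at which its call begins: read the wrist's pose just before it. get_calibration takes no time and is no camera call; for the wrist camera it gives the pose at the moment of the call.
- robot.sign_off(): hands the job in, once; it reports no verdict.
Trained networks look in the newest picture that a camera, given by its name, has taken for a name from the list of things; names that differ only in an ending like _2 or _b are one class to them, and where a whole thing is asked for, a point or a joint stands for the part that bears it (a point fixed in the world has none). Each returns a list of dicts, best first, with "conf" (0 to 1); they miss things now and then, are a little off and sometimes report something else, mostly with a low value. They report only what shows in the picture. A call takes as long as a camera call.
- robot.find_in(camera, label): "location" ([x, y, z] in m, in world coordinates, good to about 4 mm: the middle of the surface that is visible of it).
The state is a dict: "t": time; "joint_pos": joint angles; "joint_velocities": joint speeds; "effort": joint torques, N m; "ee_pos": TCP position; "eef_rot": TCP orientation; "wrist_force": force on the tool from outside, world axes, zero at the start; "ft_torque": the same for the moment, N m; "opening": opening from 0.0 (shut) to 1.0 (fully open).
Only numpy, scipy, OpenCV 4.12 (cv2) and the standard library are available. Lean on these libraries where they do the work, as an engineer would, in place of code of your own. Each camera call takes 0.05 s, during which the arm holds its last target. There are 200 camera calls.

### The job

Take the yellow-handled gauge from its wooden rest and slide the rod gently into the sloping brass pipe in the chalet's roof until its collar stops against the pipe's mouth. Draw it out again and finish holding it still in the gripper, rod level and tip over the blue-edged reading card, about 12 cm above the card. Leave the glue bottle, the tape roll and the paint pot where they stand.

Things in the scene. Friction and masses are not known exactly. Their poses are not given: they have to be found in the camera images.
- gauge_grip (a point): Grip centre of the loose gauge (80 g), on its long axis; x runs along the axis to the tip, z up at rest. Sizes in mm. Yellow handle 12 wide (y), 16 tall (z), from 58 behind this point to 30 ahead; then steel rod 8 in diameter; black collar 28 in diameter from 60 to 66 ahead; rod again to the red tip 126 ahead. It starts level, axis 45 above the table; grasp here from above, across y.
- gauge_collar (a point): Centre of the gauge collar's front face (the one that stops against the pipe), 66 ahead of the grip point on the axis; axes as the gauge's.
- gauge_tip (a point): End of the gauge's tip, on the axis, 126 ahead of the grip point and 60 ahead of the collar's front face; axes as the gauge's.
- rest: Fixed wooden rest, base 180 x 50 x 8. Origin on the table directly under the gauge's grip point at the start; x runs as the gauge's. Two plywood forks 8 thick, 48 behind and 102 ahead of the origin, carry handle and rod; their cheeks reach 51 high. The gauge lifts straight up out of them.
- tube: Fixed brass light pipe in the chalet's roof. Origin at the centre of the mouth (rim plane), 91 above the table; +z points along the pipe's axis out of the mouth, 30 degrees above the horizontal. Bore 11 in diameter, clear for 70 from the mouth and beyond; mouth flared to 18 inside and 22 outside; the pipe stands 25 out of the roof, square to it. The rod enters along -z.
- house: Fixed model chalet, two red roof slopes at 60 degrees meeting at a ridge 121 high that runs along its y, 120 long, on a green baseboard 190 (x) x 160 (y) x 8. Origin at the centre of the baseboard's underside. The pipe comes out of the roof that faces -x; its axis lies in the plane y = 0.
- card: Fixed square reading card, 120 x 120 x 3, white with a blue edge, flat on the table; origin at the centre of its underside, z up.
- glue: Loose amber glue bottle with black cap, 44 in diameter, 85 tall; origin at the centre of its underside. Leave alone.
- tape: Loose roll of brown tape lying flat, 90 in diameter, 48 tall; origin at the centre of its underside. Leave alone.
- paintpot: Loose small white paint pot with a red lid, 34 in diameter, 32 tall; origin at the centre of its underside. Leave alone.

How it is judged:
On the way, in this order (a step that is already met when the one before it is completed fails the run):
1. the rod is in the pipe as far as the collar: the collar's front face within 5 mm of the mouth, rod along the pipe within 0.1 rad (distance between gauge_collar and tube below 0.005 m and angle between the x axis of gauge_grip and the z axis of tube, either way round below 0.1 rad), for 0.2 s.
2. the rod is withdrawn: its tip is outside the pipe's mouth by 10 mm (z of gauge_tip in the frame of tube above 0.01 m), for 0.1 s.
At the end, for the whole second after the job is handed in: The gripper holds the gauge still (slower than 20 mm/s), touching nothing else, its axis within 0.12 rad of level, its tip over the card (within its 120 mm square) and 80 to 180 mm above it; bottle, tape roll and paint pot within 30 mm of where they stood (angle between gauge_grip's own x axis and vertical between 1.4508 and 1.6908 rad and x of gauge_tip in the frame of card between -0.06 and 0.06 m and y of gauge_tip in the frame of card between -0.06 and 0.06 m and z of gauge_tip in the frame of card between 0.08 and 0.18 m and contact force between gauge and the fingers above 2 N and linear speed of gauge below 0.02 m/s and contact force between gauge and rest below 0.1 N and contact force between gauge and house below 0.1 N and contact force between gauge and card below 0.1 N and contact force between gauge and glue below 0.1 N and contact force between gauge and tape below 0.1 N and contact force between gauge and paintpot below 0.1 N and distance of each of glue, tape, paintpot from where it was at the start of the episode below 0.03 m); the arm keeps its last pose, push and grip.
It fails at once if the gauge is forced against the chalet or its pipe with more than 40 N (contact force between gauge and house above 40 N).
It fails at once if a bystander is moved more than 30 mm or tipped over (distance of any of glue, tape, paintpot from where it was at the start of the episode above 0.03 m or angle between any of glue, tape, paintpot's own z axis and vertical above 0.5 rad).
It also fails if it takes over 48 s, if anything falls off the work surface, if the arm or the gripper's body presses on something with over 40 N, if the wrist force passes 120 N, or if a joint passes its speed limit or range.

## Working session

There is one attempt and no reset: what is moved stays moved. The work goes in short steps, Python scripts to look and compute and a shell command to move; the robot and the scene stay as the last step left them, time stands still between calls to the robot, and variables do not carry over. Pictures are saved under pics/ and viewed, about 8 in all and at most 12, crops included, and the job is handed in when it is done.

```bash
mkdir -p pics; ls
python3 - <<'E'
from plant import robot
import cv2,numpy as np
o=robot.get_obs();print({k:np.round(o[k],4) for k in ('t','ee_pos','eef_rot','opening')},robot.grasp_offset)
for c in("top","scene"):
    im=robot.grab_frame(c);cv2.imwrite(f"pics/{c}0.png",im[...,::-1])
    print(c,robot.get_calibration(c))
    for l in("gauge_grip","gauge_tip","gauge_collar","rest","tube","house","card","glue","tape","paintpot"):
        print(l,[(round(d['conf'],2),np.round(d['location'],3).tolist()) for d in robot.find_in(c,l)[:2]])
print(robot.get_obs()['t'])
E
```

```text
pics
{'t': np.float64(0.0), 'ee_pos': array([ 0.2569, -0.5692,  0.2303]), 'eef_rot': array([ 9.776e-01,  2.104e-01, -2.000e-04, -9.000e-04]), 'opening': np.float64(1.0026)} 0.0187
top {'vertical_fov': 48.76797767481421, 'cx': 321.03340097294114, 'cy': 239.01875615554874, 'k1': -0.1015743991466826, 'position': array([ 0.44413431, -0.00637302,  0.96409593]), 'attitude': array([-0.04497878,  0.03808603,  0.71305931, -0.69862206])}
gauge_grip [(0.77, [0.517, -0.01, 0.054])]
gauge_tip [(0.69, [0.512, -0.012, 0.054])]
gauge_collar [(0.75, [0.519, -0.014, 0.047])]
rest [(0.76, [0.514, -0.002, 0.01])]
tube [(0.63, [0.534, 0.27, 0.082])]
house [(0.86, [0.519, 0.285, 0.023])]
card [(0.72, [0.482, -0.302, 0.004])]
glue [(0.94, [0.724, 0.089, 0.062])]
tape [(0.76, [0.726, -0.091, 0.046])]
paintpot [(0.88, [0.347, -0.136, 0.031]), (0.64, [0.722, 0.088, 0.061])]
scene {'vertical_fov': 50.1907244165659, 'cx': 322.9119083816714, 'cy': 246.6446349173775, 'k1': 0.027102494652448846, 'position': array([ 1.04169301, -0.4327577 ,  0.65307472]), 'attitude': array([0.38227761, 0.16895029, 0.38769076, 0.82159327])}
gauge_grip [(0.79, [0.526, -0.025, 0.052])]
gauge_tip [(0.57, [0.522, -0.025, 0.05])]
gauge_collar [(0.96, [0.522, -0.026, 0.044])]
rest [(0.76, [0.528, -0.012, 0.008])]
tube [(0.61, [0.527, 0.269, 0.081])]
house [(0.82, [0.547, 0.274, 0.043])]
card [(0.88, [0.486, -0.306, 0.002])]
glue [(0.91, [0.736, 0.077, 0.051])]
tape [(0.92, [0.723, -0.091, 0.032])]
paintpot [(0.6, [0.355, -0.142, 0.023])]
1.1
```

View pics/top0.png

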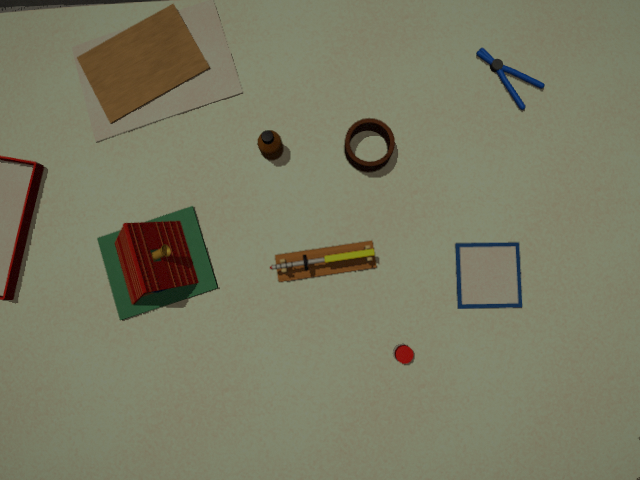

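View pics/scene0.png

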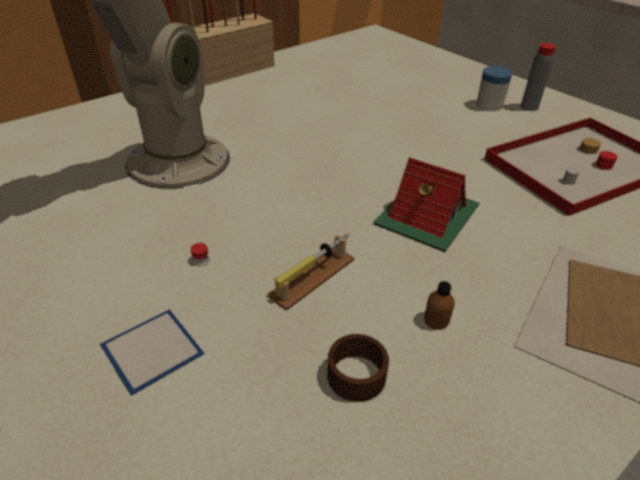

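```bash
cat > h.py <<'E'
import numpy as np,cv2
from scipy.spatial.transform import Rotation as R
from plant import robot
def cal(n):
    c=robot.get_calibration(n);c['f']=240/np.tan(np.radians(c['vertical_fov']/2));c['R']=R.from_quat(c['attitude']).as_matrix();return c
def proj(c,p):
    q=(np.atleast_2d(p)-c['position'])@c['R'];s=np.c_[q[:,0],-q[:,1]]/-q[:,2:]
    s=s*(1+c['k1']*(s**2).sum(1,keepdims=True));return s*c['f']+[c['cx'],c['cy']]
def ray(c,u):
    d=(np.atleast_2d(u)-[c['cx'],c['cy']])/c['f'];s=d.copy()
    for _ in range(20):s=d/(1+c['k1']*(s**2).sum(1,keepdims=True))
    v=np.c_[s[:,0],-s[:,1],-np.ones(len(s))]@c['R'].T;return v
def onz(c,u,z):
    v=ray(c,u);return c['position']+v*((np.asarray(z)-c['position'][2])/v[:,2])[:,None]
def crop(im,x,y,w,h,k):
    """crop with pixel ticks every 10 px"""
    o=cv2.resize(im[y:y+h,x:x+w],None,fx=k,fy=k,interpolation=cv2.INTER_CUBIC)
    for i in range(-x%10,w,10):
        cv2.line(o,(i*k,0),(i*k,5),(255,)*3,1)
        if (x+i)%20==0:cv2.putText(o,str(x+i),(i*k,16),0,.35,(255,255,255),1)
    for j in range(-y%10,h,10):
        cv2.line(o,(0,j*k),(5,j*k),(255,)*3,1)
        if (y+j)%20==0:cv2.putText(o,str(y+j),(6,j*k+4),0,.35,(255,255,255),1)
    return o
E
python3 - <<'E'
import cv2,numpy as np
from h import crop
t=cv2.imread('pics/top0.png');s=cv2.imread('pics/scene0.png')
a=np.hstack([crop(t,92,202,133,120,3),crop(s,370,150,133,120,3)])
b=np.hstack([crop(t,262,232,133,66,3),crop(s,250,225,133,66,3)])
cv2.imwrite('pics/c1.png',np.vstack([a,b]))
E
```

```text
(no output)
```

View pics/c1.png

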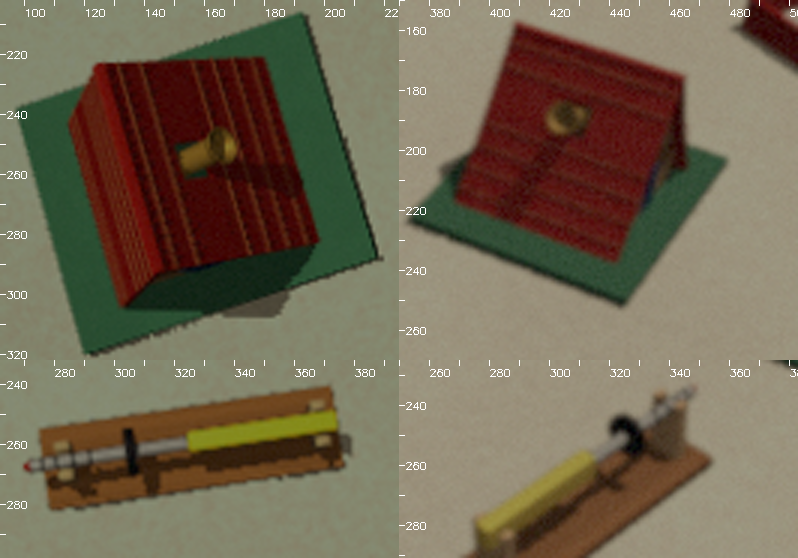

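```bash
cat > fit.py <<'E'
from h import *
from scipy.optimize import least_squares
T,S=cal('top'),cal('scene')
def P(m,pts):
    x,y,a=m;c,s=np.cos(a),np.sin(a);p=np.asarray(pts,float)/1000
    return np.c_[x+c*p[:,0]-s*p[:,1],y+s*p[:,0]+c*p[:,1],p[:,2]]
def fit(x0,tp,tu,sp,su):
    f=lambda m:np.r_[(proj(T,P(m,tp))-tu-m[3:5]).ravel(),(proj(S,P(m,sp))-su-m[5:7]).ravel(),m[3:7]*.5]
    g=lambda m:np.r_[(proj(T,P(m[:3],tp))-tu-m[3:5]).ravel(),(proj(S,P(m[:3],sp))-su-m[5:7]).ravel(),m[3:7]*.5]
    r=least_squares(g,list(x0)+[0]*4);n=2*len(tp)
    print('pose',r.x[:2].round(4),np.degrees(r.x[2]).round(2),'bias px',r.x[3:].round(2));print('resT',r.fun[:n].round(1),'resS',r.fun[n:-4].round(1));return r.x
# house: x axis mostly +y
B=lambda i,j:(95*i,80*j,8)
print('house');h=fit([.52,.28,1.85],[B(1,1),B(1,-1),B(-1,-1),B(-1,1),(-46.2,0,91)],[(121.3,320.3),(98,237.7),(193.3,206.3),(219,288.3),(165,251)],
 [B(-1,1),B(-1,-1),B(1,-1),(-46.2,0,91),(0,60,121),(0,-60,121)],[(372.8,224),(444.7,251),(479.3,203.3),(426.5,188.8),(408.8,158),(464.8,175.3)])
print('mouth',P(h[:3],[(-46.2,0,91)]))
print('gauge');g=fit([.51,-.01,1.7],[(126,0,45),(-58,0,53),(30,0,53),(63,0,45)],[(270.3,267.7),(374.3,252),(324.7,259),(305.7,262.7)],
 [(126,0,45),(63,0,45)],[(348,234),(325.7,249.7)])
E
python3 fit.py
```

```text
house
pose [0.5213 0.306 ] 107.35 bias px [-1.11 -0.99 -0.92 -1.57]
resT [-0.8  0.4 -0.6  0.5 -0.2 -0.6 -0.6 -0.1  1.8 -0.5] resS [ 0.1 -1.6  1.  -0.2  0.4 -0.1 -2.1  1.3 -0.1 -0.4  0.6  0.5]
mouth [[0.53505619 0.26186524 0.091     ]]
gauge
pose [ 0.5212 -0.0329] 97.26 bias px [-0.39 -0.56 -0.62 -0.3 ]
resT [-0.4  0.   0.5 -0.2 -0.3  0.3  0.  -0.3] resS [ 0.1 -0.1 -0.3 -0. ]
```

```bash
cat >> h.py <<'E'
def TR(p,Rm):
    M=np.eye(4);M[:3,:3]=Rm;M[:3,3]=p;return M
def cur():
    o=robot.get_obs();return TR(o['ee_pos'],R.from_quat(o['eef_rot']).as_matrix())
def tool(yaw,pitch=0):
    """tool x along gauge axis at yaw (deg), nose down by pitch"""
    y,p=np.radians([yaw,pitch]);h=np.array([np.cos(y),np.sin(y),0]);k=np.array([0,0,1.])
    x=h*np.cos(p)-k*np.sin(p);z=-h*np.sin(p)-k*np.cos(p);return np.c_[x,np.cross(z,x),z]
def rows(T0,T1,n):
    from scipy.linalg import logm,expm
    d=np.real(expm(np.real(logm(np.linalg.inv(T0)@T1))/n))
    w=R.from_matrix(d[:3,:3]).as_rotvec(degrees=True)
    print(n,'x xyz',(d[:3,3]*1000).round(2),'|',np.linalg.norm(d[:3,3]*1000).round(1),'twist',w.round(3),np.linalg.norm(w).round(2))
    M=T0.copy();z=[]
    for i in range(n):M=M@d;z.append(M[:3,3].round(3).tolist())
    print('mid',z[n//2])
E
python3 - <<'E'
from h import *
rows(cur(),TR([.521,-.033,.17],tool(97.3)),14)
E
```

```text
14 x xyz [45.52 -4.48  4.38] | 45.9 twist [-0.    -0.    -5.215] 5.22
mid [0.496, -0.303, 0.196]
```

```bash
R='{"xyz":[45.5,-4.5,4.4],"twist":[0,0,-5.2]}'; python3 -m pendant '[{"xyz":[45.5,-4.5,4.4],"twist":[0,0,-5.2]},{"xyz":[45.5,-4.5,4.4],"twist":[0,0,-5.2]},{"xyz":[45.5,-4.5,4.4],"twist":[0,0,-5.2]},{"xyz":[45.5,-4.5,4.4],"twist":[0,0,-5.2]},{"xyz":[45.5,-4.5,4.4],"twist":[0,0,-5.2]},{"xyz":[45.5,-4.5,4.4],"twist":[0,0,-5.2]},{"xyz":[45.5,-4.5,4.4],"twist":[0,0,-5.2]}]' 1
python3 -m pendant '[{"xyz":[45.5,-4.5,4.4],"twist":[0,0,-5.2]},{"xyz":[45.5,-4.5,4.4],"twist":[0,0,-5.2]},{"xyz":[45.5,-4.5,4.4],"twist":[0,0,-5.2]},{"xyz":[45.5,-4.5,4.4],"twist":[0,0,-5.2]},{"xyz":[45.5,-4.5,4.4],"twist":[0,0,-5.2]},{"xyz":[45.5,-4.5,4.4],"twist":[0,0,-5.2]},{"xyz":[45.5,-4.5,4.4],"twist":[0,0,-5.2]},{"xyz":[0,0,0],"twist":[0,0,0]}]'
python3 - <<'E'
from h import *
rows(cur(),TR([.521,-.033,.17],tool(97.3)),1)
c=cal('wrist');print(c)
im=robot.grab_frame('wrist');cv2.imwrite('pics/w1.png',im[...,::-1])
for l in("gauge_grip","gauge_collar","gauge_tip"):print(l,[(round(d['conf'],2),np.round(d['location'],3).tolist()) for d in robot.find_in('wrist',l)[:2]])
P=[(a,0,b) for a,b in((-58,53),(30,53),(63,45),(126,45))];y=np.radians(97.3)
for a,_,b in P:print(a,proj(c,[.521+a/1e3*np.cos(y),-.033+a/1e3*np.sin(y),b/1e3]).round(1))
E
```

```text
t: 1.8
ee_pos: [0.4787, -0.3434, 0.2003]
eef_rot: [0.862, 0.507, 0.0, 0.0]
wrist_force: [0.7, 0.6, 0.4]
opening: 1.001
t: 2.6
ee_pos: [0.5209, -0.0251, 0.1698]
eef_rot: [0.657, 0.754, 0.001, -0.001]
wrist_force: [-0.6, -0.3, 0.4]
opening: 0.998
1 x xyz [-7.83 -0.95 -0.24] | 7.9 twist [ 0.016 -0.165  0.574] 0.6
mid [0.521, -0.033, 0.17]
{'vertical_fov': 69.22065962132858, 'cx': 317.26731428595804, 'cy': 237.51906323208837, 'k1': 0.018155340979768616, 'position': array([0.51093807, 0.04987501, 0.31314652]), 'attitude': array([-0.14705134, -0.01036717,  0.06838876,  0.98670735]), 'f': np.float64(347.76564957596275), 'R': array([[ 9.90430998e-01, -1.31910378e-01, -4.05720405e-02],
       [ 1.38008402e-01,  9.47397764e-01,  2.88775273e-01],
       [ 3.45404954e-04, -2.91611264e-01,  9.56536853e-01]])}
gauge_grip [(0.57, [0.514, 0.003, 0.052])]
gauge_collar [(0.77, [0.518, 0.003, 0.053])]
gauge_tip [(0.68, [0.514, 0.002, 0.053])]
-58 [[314.6 308.9]]
30 [[315.6 205. ]]
63 [[316.1 159.8]]
126 [[317.   67.4]]
```

View pics/w1.png

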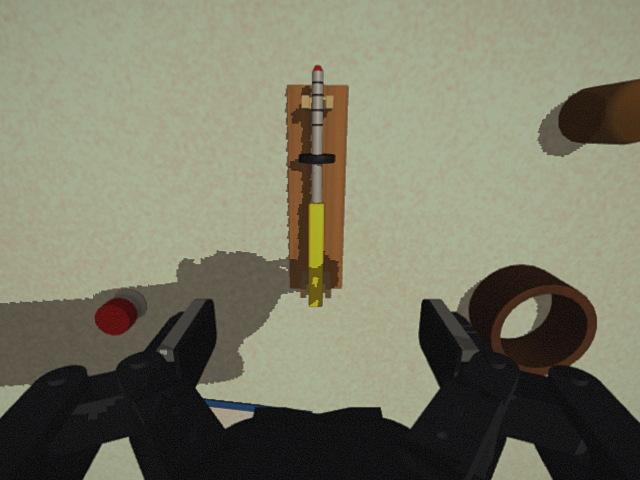

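```bash
python3 -m pendant '[{"xyz":[-8,-1,30],"twist":[0,0,0.6]},{"xyz":[0,0,40],"twist":[0,0,0]},{"xyz":[0,0,40],"twist":[0,0,0]},{"xyz":[0,0,24],"twist":[0,0,0]},{"xyz":[0,0,10],"twist":[0,0,0]},{"xyz":[0,0,0],"twist":[0,0,0]},{"xyz":[0,0,0],"twist":[0,0,0]}]'
python3 - <<'E'
from h import *
rows(cur(),TR([.521,-.0325,.0265],tool(97.3)),1)
E
```

```text
t: 3.5
ee_pos: [0.5228, -0.042, 0.0269]
eef_rot: [0.666, 0.746, 0.001, 0.001]
wrist_force: [-0.1, 0.1, -0.8]
opening: 0.997
1 x xyz [ 9.65 -0.71  0.42] | 9.7 twist [ 0.097  0.021 -0.886] 0.89
mid [0.521, -0.032, 0.026]
```

```bash
python3 -m pendant '[{"xyz":[9.5,-0.7,0],"twist":[0,0,-0.9]},{"xyz":[0,0,0],"twist":[0,0,0]},{"xyz":[0,0,0],"twist":[0,0,0]},{"xyz":[0,0,0],"twist":[0,0,0]}]'
python3 - <<'E'
from h import *
rows(cur(),TR([.521,-.0325,.0265],tool(97.3)),1)
print(robot.get_obs()['joint_velocities'].round(3))
E
```

```text
t: 3.9
ee_pos: [0.5203, -0.032, 0.0262]
eef_rot: [0.66, 0.751, 0.0, 0.0]
wrist_force: [0.3, -0.2, 0.6]
opening: 1.003
1 x xyz [-0.54  0.63 -0.26] | 0.9 twist [0.051 0.022 0.093] 0.11
mid [0.521, -0.032, 0.027]
[ 0.003  0.006  0.005  0.004  0.    -0.001 -0.002]
```

```bash
python3 -m pendant '[{"xyz":[-0.5,0.6,0],"twist":[0,0,0]},{"xyz":[0,0,0],"twist":[0,0,0]},{"xyz":[0,0,0],"twist":[0,0,0]},{"xyz":[0,0,0],"twist":[0,0,0]},{"xyz":[0,0,0],"twist":[0,0,0]},{"xyz":[0,0,0],"twist":[0,0,0]},{"xyz":[0,0,0],"twist":[0,0,0]},{"xyz":[0,0,0],"twist":[0,0,0]}]' 0 50
python3 -m pendant '[{"xyz":[0,0,-5],"twist":[0,0,0]},{"xyz":[0,0,-15],"twist":[0,0,0]},{"xyz":[0,0,-30],"twist":[0,0,0]},{"xyz":[0,0,-40],"twist":[0,0,0]},{"xyz":[0,0,-40],"twist":[0,0,0]},{"xyz":[0,0,-40],"twist":[0,0,0]},{"xyz":[0,0,0],"twist":[0,0,0]},{"xyz":[0,0,0],"twist":[0,0,0]}]'
python3 - <<'E'
from h import *
c=cal('wrist');T=cur();print(T.round(4))
im=robot.grab_frame('wrist');cv2.imwrite('pics/w2.png',im[...,::-1])
for a in(-.058,.03,.063,.126):print(a,proj(c,(T@[a,0,-robot.grasp_offset-(.008 if a<.05 else 0),1])[:3]).round(1))
# next: pre-insertion, tip 40mm out of mouth along axis
m=np.array([.5351,.2619,.091]);Rm=tool(107.35,30);g=m-Rm[:,0]*(.126+.045);t=g+Rm[:,2]*robot.grasp_offset
print('pre TCP',t.round(4));rows(T,TR(t,Rm),8)
E
```

```text
t: 4.7
ee_pos: [0.5206, -0.0325, 0.0258]
eef_rot: [0.66, 0.751, -0.0, -0.0]
wrist_force: [-0.4, -0.4, 2.6]
opening: 0.132
t: 5.5
ee_pos: [0.5212, -0.0324, 0.1967]
eef_rot: [0.66, 0.751, 0.001, 0.001]
wrist_force: [-0.8, -1.6, -1.3]
opening: 0.126
[[-1.285e-01  9.917e-01  2.400e-03  5.212e-01]
 [ 9.917e-01  1.285e-01 -4.000e-04 -3.240e-02]
 [-7.000e-04  2.300e-03 -1.000e+00  1.967e-01]
 [ 0.000e+00  0.000e+00  0.000e+00  1.000e+00]]
-0.058 [[315.8 455.5]]
0.03 [[315.8 264.7]]
0.063 [[315.8 169.1]]
0.126 [[315.8 -47.2]]
pre TCP [0.582  0.1116 0.1603]
8 x xyz [16.93 11.05  0.88] | 20.2 twist [-0.31  -3.734 -1.221] 3.94
mid [0.562, 0.059, 0.182]
```

View pics/w2.png

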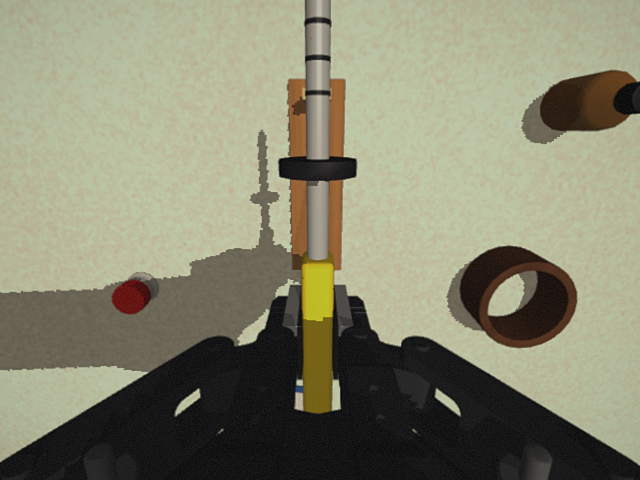

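```bash
python3 -m pendant '[{"xyz":[17,11,0.9],"twist":[-0.3,-3.7,-1.2]},{"xyz":[17,11,0.9],"twist":[-0.3,-3.7,-1.2]},{"xyz":[17,11,0.9],"twist":[-0.3,-3.7,-1.2]},{"xyz":[17,11,0.9],"twist":[-0.3,-3.7,-1.2]},{"xyz":[17,11,0.9],"twist":[-0.3,-3.7,-1.2]},{"xyz":[17,11,0.9],"twist":[-0.3,-3.7,-1.2]},{"xyz":[17,11,0.9],"twist":[-0.3,-3.7,-1.2]},{"xyz":[17,11,0.9],"twist":[-0.3,-3.7,-1.2]}]'
python3 -m pendant '[{"xyz":[0,0,0],"twist":[0,0,0]},{"xyz":[0,0,0],"twist":[0,0,0]},{"xyz":[0,0,0],"twist":[0,0,0]},{"xyz":[0,0,0],"twist":[0,0,0]}]'
cat > look.py <<'E'
import sys
from h import *
n=sys.argv[1];T=cur();print(T.round(4).tolist())
m=np.array([.5351,.2619,.091]);Rm=tool(107.35,30);g=m-Rm[:,0]*(.126+.045);t=g+Rm[:,2]*robot.grasp_offset
rows(T,TR(t,Rm),1)
tip=(T@[.126,0,-robot.grasp_offset,1])[:3];col=(T@[.063,0,-robot.grasp_offset,1])[:3]
I={}
for k in('top','scene','wrist'):
    c=cal(k);I[k]=robot.grab_frame(k)[...,::-1].copy();cv2.imwrite(f'pics/{k}{n}.png',I[k])
    print(k,'tip',proj(c,tip).round(1),'col',proj(c,col).round(1),'mouth',proj(c,m).round(1))
    if k=='wrist':print(c)
a=crop(I['top'],130,220,100,70,4);b=crop(I['scene'],370,150,100,70,4)
w=np.vstack([cv2.resize(I['wrist'],(400,300)),np.zeros((260,400,3),np.uint8)])
cv2.imwrite(f'pics/k{n}.png',np.hstack([np.vstack([a,b]),w]))
E
python3 look.py 3
```

```text
t: 6.35
ee_pos: [0.5806, 0.1127, 0.1572]
eef_rot: [0.573, 0.778, -0.154, 0.206]
wrist_force: [0.3, 0.1, -0.9]
opening: 0.131
t: 6.75
ee_pos: [0.5813, 0.1104, 0.1594]
eef_rot: [0.575, 0.777, -0.153, 0.205]
wrist_force: [-0.3, 0.3, -0.9]
opening: 0.132
[[-0.2553, 0.9562, 0.1432, 0.5813], [0.8305, 0.2927, -0.4739, 0.1104], [-0.4951, -0.0021, -0.8688, 0.1594], [0.0, 0.0, 0.0, 1.0]]
1 x xyz [ 0.34  1.09 -1.27] | 1.7 twist [-0.267 -0.325 -0.225] 0.48
mid [0.582, 0.112, 0.16]
top tip [[184.5 240.8]] col [[212.1 227.7]] mouth [[165.7 249.5]]
scene tip [[416.2 188.5]] col [[405.4 188.2]] mouth [[423.5 188.6]]
wrist tip [[314.5 -47.5]] col [[314.8 167.8]] mouth [[ 315.5 -269.2]]
{'vertical_fov': 69.22065962132858, 'cx': 317.26731428595804, 'cy': 237.51906323208837, 'k1': 0.018155340979768616, 'position': array([0.54200304, 0.24167971, 0.24691109]), 'attitude': array([-0.39274992, -0.05842086,  0.13674183,  0.90754403]), 'f': np.float64(347.76564957596275), 'R': array([[ 0.95577735, -0.20230888, -0.21344969],
       [ 0.29408803,  0.65409834,  0.69689855],
       [-0.00137168, -0.72885285,  0.684669  ]])}
```

View pics/k3.png

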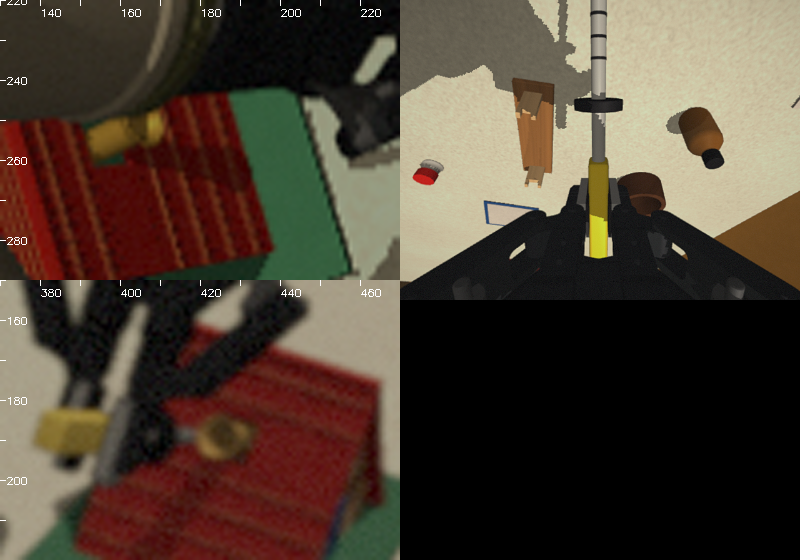

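Run:
```python
from h import *
rows(cur(),TR([.53,.145,.26],tool(107.35)),8)
```

```text
8 x xyz [  2.13  -4.89 -13.87] | 14.9 twist [-0.019  3.708 -0.032] 3.71
mid [0.547, 0.138, 0.22]
```

```bash
python3 -m pendant '[{"xyz":[2,-5,-14],"twist":[0,3.7,0]},{"xyz":[2,-5,-14],"twist":[0,3.7,0]},{"xyz":[2,-5,-14],"twist":[0,3.7,0]},{"xyz":[2,-5,-14],"twist":[0,3.7,0]},{"xyz":[2,-5,-14],"twist":[0,3.7,0]},{"xyz":[2,-5,-14],"twist":[0,3.7,0]},{"xyz":[2,-5,-14],"twist":[0,3.7,0]},{"xyz":[2,-5,-14],"twist":[0,3.7,0]}]'
python3 -m pendant '[{"xyz":[0,0,0],"twist":[0,0,0]},{"xyz":[0,0,0],"twist":[0,0,0]},{"xyz":[0,0,0],"twist":[0,0,0]},{"xyz":[0,0,0],"twist":[0,0,0]}]'
python3 - <<'E'
from h import *
import json
T=cur();c=cal('wrist');np.savez('w4.npz',T=T,**c)
im=robot.grab_frame('wrist')[...,::-1].copy();cv2.imwrite('pics/w4.png',im)
m=np.array([.5351,.2619,.091]);u=proj(c,m)[0];print(T.round(4).tolist(),u)
print(proj(c,(T@[.063,0,-robot.grasp_offset,1])[:3]))
x,y=max(0,int(u[0])-120),max(0,int(u[1])-80)
x=min(x,440);cv2.imwrite('pics/w4c.png',crop(im,x,y,200,150,4));print(x,y)
E
```

```text
t: 7.7
ee_pos: [0.529, 0.1451, 0.262]
eef_rot: [0.594, 0.805, -0.0, -0.001]
wrist_force: [-0.7, -0.9, -0.5]
opening: 0.134
t: 8.1
ee_pos: [0.5287, 0.1459, 0.2599]
eef_rot: [0.593, 0.805, -0.002, -0.0]
wrist_force: [0.5, 0.2, -0.7]
opening: 0.132
[[-0.2968, 0.9549, -0.0031, 0.5287], [0.9549, 0.2968, -0.0026, 0.1459], [-0.0015, -0.0037, -1.0, 0.2599], [0.0, 0.0, 0.0, 1.0]] [366.37544034  88.08788145]
[[315.40208822 168.79317978]]
246 8
```

View pics/w4c.png

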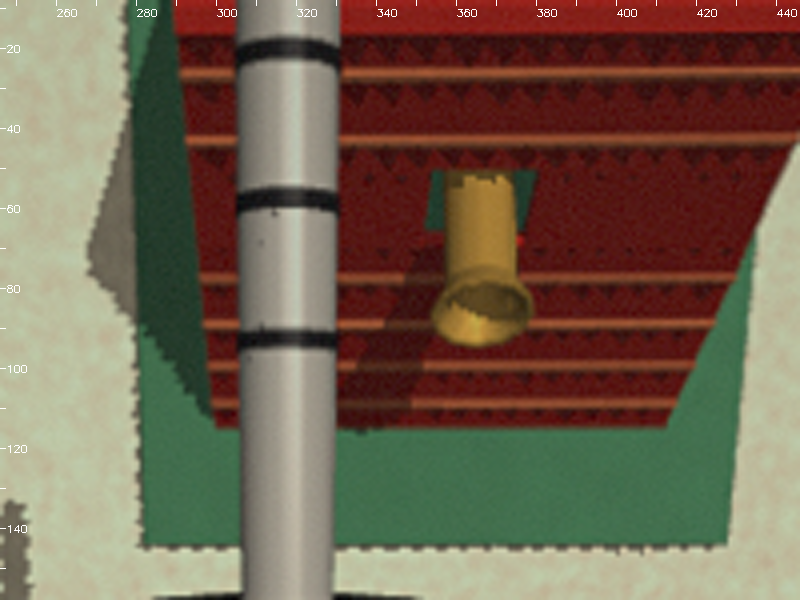

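Run:
```python
from h import *
from scipy.optimize import least_squares
z=np.load('w4.npz');c={k:z[k] for k in z.files};T=z['T']
def P(m,p):
    a=m[2];k,s=np.cos(a),np.sin(a);p=np.array(p,float)/1000
    return np.c_[m[0]+k*p[:,0]-s*p[:,1],m[1]+s*p[:,0]+k*p[:,1],p[:,2]]
pts=[(-95,80,8),(-95,-80,8),(-46.2,0,91)];u=np.array([(281.5,144.5),(428,144.5),(366.6,84.8)])
for b in([0,0],[1.2,-1.5],[2.4,-1.5]):
    r=least_squares(lambda m:(proj(c,P(m,pts))+b-u).ravel(),[.521,.306,1.87],x_scale=.01)
    print(b,r.x[:2].round(4),np.degrees(r.x[2]).round(2),r.fun.round(1),'mouth fit',P(r.x,[(-46.2,0,91)]).round(4),'direct',onz(c,u[2:]-b,[.091]).round(4),
      'ridge row',proj(c,P(r.x,[(0,0,121)])).round(1))
```

```text
[0, 0] [0.521  0.3075] 107.27 [ 0.1 -0.9 -0.1 -0.9 -0.   1.3] mouth fit [[0.5348 0.2634 0.091 ]] direct [[0.5344 0.2643 0.091 ]] ridge row [[375.3   8.8]]
[1.2, -1.5] [0.5205 0.3059] 107.21 [ 0.3 -1.2 -0.  -1.  -0.2  1.6] mouth fit [[0.5341 0.2618 0.091 ]] direct [[0.5339 0.2629 0.091 ]] ridge row [[373.7  11.1]]
[2.4, -1.5] [0.5194 0.3056] 107.16 [ 0.4 -1.3  0.1 -1.  -0.4  1.6] mouth fit [[0.533  0.2614 0.091 ]] direct [[0.5329 0.2626 0.091 ]] ridge row [[372.1  11.1]]
```

```bash
cat > tgt.py <<'E'
import sys
from h import *
out,n=float(sys.argv[1])/1000,int(sys.argv[2])
m=np.array([.5340,.2627,.091]);Rm=tool(107.25,30);t=m-Rm[:,0]*(.126+out)+Rm[:,2]*.0192
T=cur();d=np.linalg.inv(TR(m,Rm))@T@np.r_[.126,0,-.0192,1]
o=robot.get_obs();print('t',o['t'],'tip rel mouth, insertion axes mm',(d[:3]*1000).round(1),'F tool',(T[:3,:3].T@o['wrist_force']).round(1))
rows(T,TR(t,Rm),n)
E
python3 tgt.py 25 8
```

```text
t 8.15 tip rel mouth, insertion axes mm [ -80.1  -39.6 -170.9] F tool [-0.5  0.5  0.1]
8 x xyz [-0.58  4.99 14.42] | 15.3 twist [-0.025 -3.74   0.008] 3.74
mid [0.556, 0.142, 0.189]
```

```bash
python3 -m pendant '[{"xyz":[-0.6,5,14.4],"twist":[0,-3.74,0]},{"xyz":[-0.6,5,14.4],"twist":[0,-3.74,0]},{"xyz":[-0.6,5,14.4],"twist":[0,-3.74,0]},{"xyz":[-0.6,5,14.4],"twist":[0,-3.74,0]},{"xyz":[-0.6,5,14.4],"twist":[0,-3.74,0]},{"xyz":[-0.6,5,14.4],"twist":[0,-3.74,0]},{"xyz":[-0.6,5,14.4],"twist":[0,-3.74,0]},{"xyz":[-0.6,5,14.4],"twist":[0,-3.74,0]}]'
python3 -m pendant '[{"xyz":[0,0,0],"twist":[0,0,0]},{"xyz":[0,0,0],"twist":[0,0,0]},{"xyz":[0,0,0],"twist":[0,0,0]},{"xyz":[0,0,0],"twist":[0,0,0]},{"xyz":[0,0,0],"twist":[0,0,0]}]'
python3 tgt.py 25 1;python3 tgt.py 25 1
```

```text
t: 8.95
ee_pos: [0.5763, 0.1287, 0.1499]
eef_rot: [0.572, 0.778, -0.155, 0.209]
wrist_force: [-0.5, -0.0, -0.5]
opening: 0.135
t: 9.45
ee_pos: [0.5766, 0.1275, 0.1519]
eef_rot: [0.574, 0.777, -0.154, 0.208]
wrist_force: [-0.1, -0.2, 0.0]
opening: 0.127
t 9.45 tip rel mouth, insertion axes mm [-27.2   0.8  -1.2] F tool [-0.1 -0.1  0. ]
1 x xyz [ 2.22 -0.59  1.05] | 2.5 twist [-0.099 -0.05  -0.104] 0.15
mid [0.576, 0.129, 0.15]
t 9.45 tip rel mouth, insertion axes mm [-27.2   0.8  -1.2] F tool [-0.1 -0.1  0. ]
1 x xyz [ 2.22 -0.59  1.05] | 2.5 twist [-0.099 -0.05  -0.104] 0.15
mid [0.576, 0.129, 0.15]
```

```bash
python3 -m pendant '[{"xyz":[7,-0.6,1],"twist":[0,0,0]},{"xyz":[0,0,0],"twist":[0,0,0]},{"xyz":[0,0,0],"twist":[0,0,0]},{"xyz":[0,0,0],"twist":[0,0,0]}]'
python3 tgt.py 20 1
python3 - <<'E'
from h import *
I=robot.grab_frame('scene')[...,::-1].copy();c=cal('scene');T=cur();m=np.array([.5340,.2627,.091])
print('mouth',proj(c,m),'tip',proj(c,(T@[.126,0,-.0192,1])[:3]),'col',proj(c,(T@[.066,0,-.0192,1])[:3]))
cv2.imwrite('pics/s5.png',crop(I,385,162,66,50,12))
E
```

```text
t: 9.85
ee_pos: [0.574, 0.133, 0.1465]
eef_rot: [0.573, 0.778, -0.154, 0.207]
wrist_force: [0.9, 0.5, -0.1]
opening: 0.129
t 9.85 tip rel mouth, insertion axes mm [-19.3  -0.3   0.6] F tool [0.2 1.  0. ]
1 x xyz [-0.74  0.3  -0.62] | 1.0 twist [-0.155 -0.022  0.005] 0.16
mid [0.574, 0.133, 0.147]
mouth [[423.31383677 188.16984398]] tip [[420.20261208 188.28796976]] col [[410.55496052 187.8822401 ]]
```

View pics/s5.png

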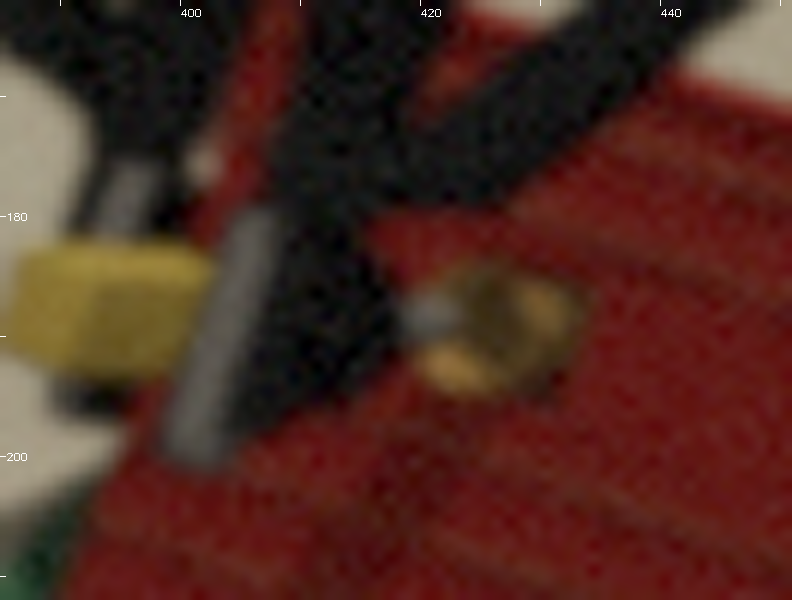

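```bash
python3 -m pendant '[{"xyz":[5,0.3,-0.3],"twist":[0,0,0]},{"xyz":[5,0,0],"twist":[0,0,0]},{"xyz":[5,0,0],"twist":[0,0,0]},{"xyz":[4,0,0],"twist":[0,0,0]},{"xyz":[3,0,0],"twist":[0,0,0]},{"xyz":[0,0,0],"twist":[0,0,0]},{"xyz":[0,0,0],"twist":[0,0,0]}]'
python3 tgt.py 0 1
```

```text
t: 10.6
ee_pos: [0.5686, 0.1514, 0.1358]
eef_rot: [0.573, 0.778, -0.154, 0.208]
wrist_force: [0.3, -0.6, -0.4]
opening: 0.132
t 10.6 tip rel mouth, insertion axes mm [2.7 0.1 0.3] F tool [-0.4  0.1  0.7]
1 x xyz [-2.69 -0.04 -0.32] | 2.7 twist [-0.153 -0.017 -0.001] 0.15
mid [0.569, 0.149, 0.137]
```

```bash
python3 -m pendant '[{"xyz":[2,0,0],"twist":[0,0,0]},{"xyz":[2,0,0],"twist":[0,0,0]},{"xyz":[2,0,0],"twist":[0,0,0]},{"xyz":[0,0,0],"twist":[0,0,0]},{"xyz":[0,0,0],"twist":[0,0,0]}]'
python3 tgt.py 0 1
python3 -m pendant '[{"xyz":[2,0,0],"twist":[0,0,0]},{"xyz":[2,0,0],"twist":[0,0,0]},{"xyz":[0,0,0],"twist":[0,0,0]},{"xyz":[0,0,0],"twist":[0,0,0]}]'
python3 tgt.py 0 1
```

```text
t: 11.1
ee_pos: [0.567, 0.1564, 0.1327]
eef_rot: [0.573, 0.778, -0.154, 0.207]
wrist_force: [0.8, 0.1, -1.1]
opening: 0.13
t 11.1 tip rel mouth, insertion axes mm [8.7 0.  0.3] F tool [0.4 0.8 1. ]
1 x xyz [-8.73  0.02 -0.34] | 8.7 twist [-0.159 -0.019  0.004] 0.16
mid [0.569, 0.149, 0.137]
t: 11.5
ee_pos: [0.566, 0.1597, 0.1307]
eef_rot: [0.573, 0.778, -0.154, 0.207]
wrist_force: [0.3, -0.4, -0.0]
opening: 0.131
t 11.5 tip rel mouth, insertion axes mm [12.8  0.   0.3] F tool [-0.4  0.2  0.2]
1 x xyz [-1.278e+01  1.000e-02 -3.200e-01] | 12.8 twist [-0.154 -0.02   0.009] 0.16
mid [0.569, 0.149, 0.137]
```

```bash
python3 -m pendant '[{"xyz":[3,0,0],"twist":[0,0,0]},{"xyz":[3,0,0],"twist":[0,0,0]},{"xyz":[3,0,0],"twist":[0,0,0]},{"xyz":[3,0,0],"twist":[0,0,0]},{"xyz":[0,0,0],"twist":[0,0,0]},{"xyz":[0,0,0],"twist":[0,0,0]}]'
python3 tgt.py 0 1
python3 -m pendant '[{"xyz":[4,0,0],"twist":[0,0,0]},{"xyz":[4,0,0],"twist":[0,0,0]},{"xyz":[4,0,0],"twist":[0,0,0]},{"xyz":[4,0,0],"twist":[0,0,0]},{"xyz":[4,0,0],"twist":[0,0,0]},{"xyz":[4,0,0],"twist":[0,0,0]},{"xyz":[0,0,0],"twist":[0,0,0]},{"xyz":[0,0,0],"twist":[0,0,0]}]'
python3 tgt.py 0 1
```

```text
t: 12.1
ee_pos: [0.5629, 0.1697, 0.1247]
eef_rot: [0.573, 0.778, -0.154, 0.207]
wrist_force: [-0.6, -0.1, -0.3]
opening: 0.132
t 12.1 tip rel mouth, insertion axes mm [24.8  0.   0.3] F tool [ 0.3 -0.6  0.2]
1 x xyz [-24.82  -0.    -0.33] | 24.8 twist [-0.156 -0.021  0.012] 0.16
mid [0.569, 0.149, 0.137]
t: 12.9
ee_pos: [0.5567, 0.1895, 0.1127]
eef_rot: [0.573, 0.778, -0.154, 0.207]
wrist_force: [-0.1, 0.6, -0.8]
opening: 0.13
t 12.9 tip rel mouth, insertion axes mm [48.8  0.   0.3] F tool [0.9 0.1 0.4]
1 x xyz [-48.81   0.    -0.32] | 48.8 twist [-0.157 -0.019  0.013] 0.16
mid [0.569, 0.149, 0.137]
```

```bash
python3 -m pendant '[{"xyz":[3,0,0],"twist":[0,0,0]},{"xyz":[2,0,0],"twist":[0,0,0]},{"xyz":[2,0,0],"twist":[0,0,0]},{"xyz":[0,0,0],"twist":[0,0,0]},{"xyz":[0,0,0],"twist":[0,0,0]}]'
python3 tgt.py 0 1|head -1
python3 -m pendant '[{"xyz":[1,0,0],"twist":[0,0,0]},{"xyz":[1,0,0],"twist":[0,0,0]},{"xyz":[0,0,0],"twist":[0,0,0]},{"xyz":[0,0,0],"twist":[0,0,0]}]'
python3 tgt.py 0 1|head -1
```

```text
t: 13.4
ee_pos: [0.5549, 0.1953, 0.1093]
eef_rot: [0.573, 0.778, -0.154, 0.207]
wrist_force: [-0.3, 0.3, -0.4]
opening: 0.13
t 13.4 tip rel mouth, insertion axes mm [55.7  0.1  0.2] F tool [ 0.5 -0.2  0.2]
t: 13.8
ee_pos: [0.5544, 0.1969, 0.1083]
eef_rot: [0.573, 0.778, -0.154, 0.207]
wrist_force: [-0.3, 0.6, -0.4]
opening: 0.131
t 13.8 tip rel mouth, insertion axes mm [57.7  0.1  0.3] F tool [ 0.8 -0.1  0. ]
```

```bash
for i in 1; do python3 -m pendant '[{"xyz":[1,0,0],"twist":[0,0,0]},{"xyz":[0,0,0],"twist":[0,0,0]},{"xyz":[0,0,0],"twist":[0,0,0]}]'; done
python3 tgt.py 0 1|head -1
python3 -m pendant '[{"xyz":[1,0,0],"twist":[0,0,0]},{"xyz":[0,0,0],"twist":[0,0,0]},{"xyz":[0,0,0],"twist":[0,0,0]}]' >/dev/null
python3 tgt.py 0 1|head -1
python3 - <<'E'
from h import *
I=robot.grab_frame('scene')[...,::-1].copy();W=robot.grab_frame('wrist')[...,::-1].copy()
cv2.imwrite('pics/k6.png',np.hstack([crop(I,390,162,50,50,8),cv2.resize(W[60:460,120:520],(400,400))]))
E
```

```text
t: 14.1
ee_pos: [0.5541, 0.1978, 0.1077]
eef_rot: [0.573, 0.778, -0.154, 0.207]
wrist_force: [0.1, -0.5, -1.0]
opening: 0.129
t 14.1 tip rel mouth, insertion axes mm [58.7  0.   0.2] F tool [ 0.  -0.1  1.1]
t 14.4 tip rel mouth, insertion axes mm [59.6  0.1  0.3] F tool [-0.9 -0.2 -0.6]
```

View pics/k6.png

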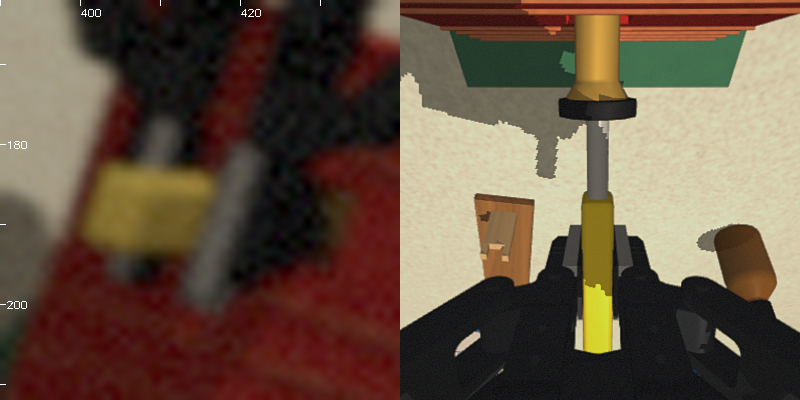

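```bash
python3 -m pendant '[{"xyz":[1,0,0],"twist":[0,0,0]},{"xyz":[0,0,0],"twist":[0,0,0]},{"xyz":[0,0,0],"twist":[0,0,0]}]' >/dev/null
python3 tgt.py 0 1|head -1
python3 -m pendant '[{"xyz":[1,0,0],"twist":[0,0,0]},{"xyz":[0,0,0],"twist":[0,0,0]},{"xyz":[0,0,0],"twist":[0,0,0]}]' >/dev/null
python3 tgt.py 0 1|head -1
```

```text
t 14.8 tip rel mouth, insertion axes mm [59.6  0.3  0.6] F tool [-6.2 -1.2  0.7]
t 15.1 tip rel mouth, insertion axes mm [59.7  0.4  0.8] F tool [-9.  -1.9 -1.8]
```

```bash
python3 -m pendant '[{"xyz":[-2,0,0],"twist":[0,0,0]},{"xyz":[-4,0,0],"twist":[0,0,0]},{"xyz":[-8,0,0],"twist":[0,0,0]},{"xyz":[-12,0,0],"twist":[0,0,0]},{"xyz":[-15,0,0],"twist":[0,0,0]},{"xyz":[-15,0,0],"twist":[0,0,0]},{"xyz":[-15,0,0],"twist":[0,0,0]},{"xyz":[-15,0,0],"twist":[0,0,0]}]'
python3 -m pendant '[{"xyz":[-12,0,0],"twist":[0,0,0]},{"xyz":[-4,0,0],"twist":[0,0,0]},{"xyz":[0,0,0],"twist":[0,0,0]},{"xyz":[0,0,0],"twist":[0,0,0]},{"xyz":[0,0,0],"twist":[0,0,0]}]'
python3 tgt.py 0 1|head -1
python3 - <<'E'
from h import *
c=cal('top');p=onz(c,[(456,243),(521,242),(522,307),(457,308)],[.003]*4);print(p.round(3).tolist(),p.mean(0))
C=p.mean(0);yaw=65;Rm=tool(yaw);t=C-Rm[:,0]*.126;t[2]=.123+.0000-.0192+.003
T=cur();T1=T.copy();T1[:3,:3]=tool(107.25);T1[:3,3]=[.54,.03,.23]
print('leg1');rows(T,T1,8);print('leg2',t.round(3));rows(T1,TR([t[0],t[1],.2],Rm),12)
E
```

```text
t: 15.9
ee_pos: [0.576, 0.1275, 0.1502]
eef_rot: [0.574, 0.777, -0.154, 0.208]
wrist_force: [-1.3, -0.6, -0.4]
opening: 0.131
t: 16.4
ee_pos: [0.5792, 0.1167, 0.1567]
eef_rot: [0.573, 0.778, -0.154, 0.207]
wrist_force: [0.1, -0.2, 0.6]
opening: 0.131
t 16.4 tip rel mouth, insertion axes mm [-39.3  -0.3   0.2] F tool [-0.5  0.  -0.4]
[[0.545, -0.245, 0.003], [0.544, -0.367, 0.003], [0.425, -0.362, 0.003], [0.427, -0.242, 0.003]] [ 0.48537988 -0.3040903   0.003     ]
leg1
8 x xyz [-11.29  -7.91  -6.24] | 15.1 twist [-0.022  3.744  0.005] 3.74
mid [0.553, 0.067, 0.207]
leg2 [ 0.432 -0.418  0.107]
12 x xyz [-38.52  -7.78   2.5 ] | 39.4 twist [0.    0.    3.521] 3.52
mid [0.517, -0.242, 0.212]
```

```bash
python3 -m pendant '[{"xyz":[-11.3,-7.9,-6.2],"twist":[0,3.74,0]},{"xyz":[-11.3,-7.9,-6.2],"twist":[0,3.74,0]},{"xyz":[-11.3,-7.9,-6.2],"twist":[0,3.74,0]},{"xyz":[-11.3,-7.9,-6.2],"twist":[0,3.74,0]},{"xyz":[-11.3,-7.9,-6.2],"twist":[0,3.74,0]},{"xyz":[-11.3,-7.9,-6.2],"twist":[0,3.74,0]},{"xyz":[-11.3,-7.9,-6.2],"twist":[0,3.74,0]},{"xyz":[-11.3,-7.9,-6.2],"twist":[0,3.74,0]}]'
python3 -m pendant '[{"xyz":[-20,-4,1],"twist":[0,0,2]},{"xyz":[-38,-7.8,2.5],"twist":[0,0,3.5]},{"xyz":[-38,-7.8,2.5],"twist":[0,0,3.5]},{"xyz":[-38,-7.8,2.5],"twist":[0,0,3.5]},{"xyz":[-38,-7.8,2.5],"twist":[0,0,3.5]},{"xyz":[-38,-7.8,2.5],"twist":[0,0,3.5]},{"xyz":[-38,-7.8,2.5],"twist":[0,0,3.5]},{"xyz":[-38,-7.8,2.5],"twist":[0,0,3.5]}]'
python3 -m pendant '[{"xyz":[-38,-7.8,2.5],"twist":[0,0,3.5]},{"xyz":[-38,-7.8,2.5],"twist":[0,0,3.5]},{"xyz":[-38,-7.8,2.5],"twist":[0,0,3.5]},{"xyz":[-38,-7.8,2.5],"twist":[0,0,3.5]},{"xyz":[-20,-4,1],"twist":[0,0,2]},{"xyz":[0,0,0],"twist":[0,0,0]},{"xyz":[0,0,0],"twist":[0,0,0]},{"xyz":[0,0,0],"twist":[0,0,0]}]'
cat > fin.py <<'E'
from h import *
Rm=tool(65);C=np.array([.4854,-.3041,.123]);t=C-Rm[:,0]*.126+Rm[:,2]*.0192
T=cur();print(T.round(3).tolist(),'tip-card',((T@[.126,0,-.0192,1])[:3]-C+[0,0,.123]).round(4));rows(T,TR(t,Rm),4)
E
python3 fin.py
```

```text
t: 17.2
ee_pos: [0.5402, 0.0295, 0.2307]
eef_rot: [0.593, 0.805, -0.0, -0.001]
wrist_force: [0.0, 0.6, -0.9]
opening: 0.128
t: 18.0
ee_pos: [0.5095, -0.26, 0.2112]
eef_rot: [0.763, 0.646, -0.002, -0.0]
wrist_force: [0.2, 0.1, -0.7]
opening: 0.134
t: 18.8
ee_pos: [0.4315, -0.4126, 0.2015]
eef_rot: [0.844, 0.536, -0.001, -0.0]
wrist_force: [0.1, 0.1, -1.1]
opening: 0.131
[[0.425, 0.905, -0.002, 0.431], [0.905, -0.425, -0.001, -0.413], [-0.002, -0.001, -1.0, 0.202], [0.0, 0.0, 0.0, 1.0]] tip-card [-0.0003  0.0055  0.2205]
4 x xyz [-1.18  0.77 24.43] | 24.5 twist [-0.017  0.025 -0.036] 0.05
mid [0.432, -0.417, 0.128]
```

```bash
python3 -m pendant '[{"xyz":[-1,0.5,24],"twist":[0,0,0]},{"xyz":[-1,0.5,24],"twist":[0,0,0]},{"xyz":[-1,0.5,24],"twist":[0,0,0]},{"xyz":[-1,0.5,16],"twist":[0,0,0]},{"xyz":[0,0,8],"twist":[0,0,0]},{"xyz":[0,0,0],"twist":[0,0,0]},{"xyz":[0,0,0],"twist":[0,0,0]},{"xyz":[0,0,0],"twist":[0,0,0]}]'
python3 -m pendant '[{"xyz":[0,0,0],"twist":[0,0,0]},{"xyz":[0,0,0],"twist":[0,0,0]},{"xyz":[0,0,0],"twist":[0,0,0]},{"xyz":[0,0,0],"twist":[0,0,0]}]' - 60
python3 fin.py
python3 - <<'E'
from h import *
I=robot.grab_frame('top')[...,::-1].copy();S=robot.grab_frame('scene')[...,::-1].copy();W=robot.grab_frame('wrist')[...,::-1].copy()
f=lambda a:cv2.resize(a,(400,300))
cv2.imwrite('pics/k7.png',np.vstack([np.hstack([f(I),f(S)]),np.hstack([f(W),f(S[200:,:373])])]))
E
```

```text
t: 19.6
ee_pos: [0.4308, -0.4193, 0.1071]
eef_rot: [0.845, 0.535, -0.001, 0.001]
wrist_force: [-1.2, -0.6, 0.5]
opening: 0.132
t: 20.0
ee_pos: [0.43, -0.4192, 0.1059]
eef_rot: [0.845, 0.535, -0.001, 0.0]
wrist_force: [-0.5, -0.2, -0.6]
opening: 0.124
[[0.428, 0.904, -0.002, 0.43], [0.904, -0.428, -0.002, -0.419], [-0.002, -0.001, -1.0, 0.106], [0.0, 0.0, 0.0, 1.0]] tip-card [-0.0015 -0.0012  0.1248]
4 x xyz [0.44 0.4  0.52] | 0.8 twist [-0.012  0.034 -0.084] 0.09
mid [0.432, -0.419, 0.104]
```

View pics/k7.png

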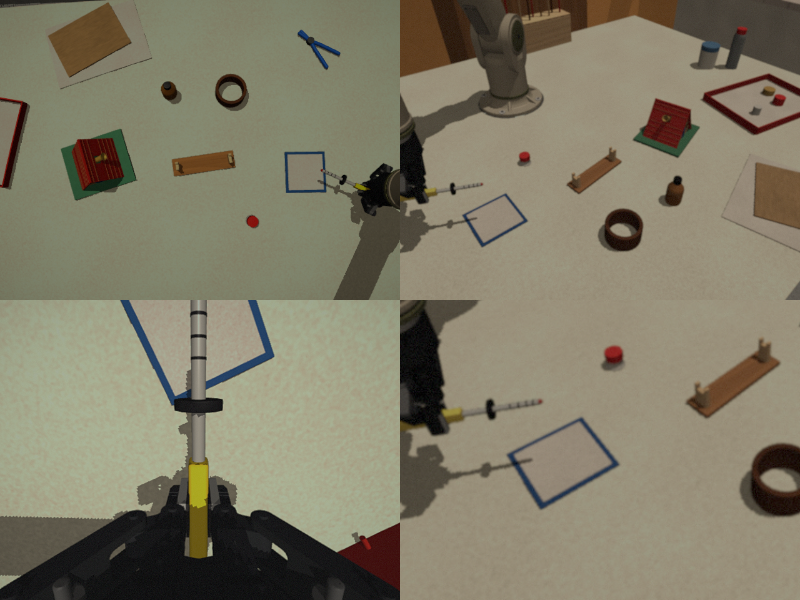

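Run:
```python
from h import *
T=cur();c=cal('top');t=(T@[.126,0,-.0192,1])[:3];print(t,proj(c,t),onz(c,[(515,269)],[.125]))
o=robot.get_obs();print(o['t'],abs(o['joint_velocities']).max(),o['opening'])
robot.sign_off()
```

```text
[ 0.48386111 -0.30521475  0.12463671] [[512.87739218 271.90089097]] [[ 0.48839939 -0.30883736  0.125     ]]
20.15 0.0019308389990085324 0.1289868452706301
the job is handed in; nothing more can be done
```

The job is handed in at t ≈ 20.2 s of the 48 s allowed. The gauge went into the pipe to its collar, came back out, and is held still and level over the card. `sign_off` gave no verdict, so the points below are my own readings.

- **Insertion:** The rod slid in with no noticeable force until about 59.6 mm, where the collar stopped against the mouth. The wrist force there rose to about 9 N, far below the 40 N limit. The estimated sideways offset was under 1 mm, and I held it there for more than 0.5 s.
- **Withdrawal:** I drew the tip out to 39 mm outside the mouth before moving to the card.
- **Final hold:**
  - The rod is level to about 0.1–0.2°.
  - From the arm's pose, the tip is within 2 mm of the card's centre. The top camera puts it about 4–6 mm from there, still well inside the card.
  - It is about 122 mm above the card.
  - The joints are practically still, and the grip is set to 60 N with the opening steady at 0.13.
- **Bystanders:** In the last pictures the bottle, tape roll and paint pot look where they stood. I did not measure them again.

One check disagreed. Just before insertion, the scene camera showed the mouth about 1 px (2 mm) off the wrist-camera estimate. I used the wrist estimate, and the rod entering without force bore it out.

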